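# Uncover the inspection window and hold it

### The job

Inspect a camera front plate: push the open tray of the inspection jig fully home until it clicks into its detent, then take the upright grip of the spring-return cover on top of the jig and pull the cover out, towards the tray's front, until its pointer is level with the index clip. Finish while still holding the cover there, with the tray home, and leave the clip and the other parts lying around the jig where they are.

Things in the scene. Friction and masses are not known exactly. Their poses are not given: they have to be found in the camera images.
- jig: the inspection jig, an aluminium box fixed to the bench, 180 mm long (its x), 150 mm wide (y), 58 mm high to its flat deck; origin at the centre of its underside on the bench. Its +z is up; the tray and the cover both open along its -x. In its deck is a window (its x 0 to 60 mm, 70 mm wide) that the cover closes; two dark rails 9 mm high at y = +-45 mm guide the cover
- tray (a joint): how far the black tray (the jig's drawer) is open, m: 0 = home, grows as it comes out along the jig's -x. It starts 35 to 70 mm open. It slides with 1 to 2 N of friction; in the last 14 mm a sprung ball must be pushed past with about 6 N in all (short of that it pushes the tray back out a little), and over the last 5 mm it snaps the tray home against a hard stop, where it stays
- tray_front (a point): centre of the outer face of the tray's black front panel (148 mm wide, 44 mm high, 19.5 mm thick, from 4 to 48 mm above the bench); the face looks along the jig's -x. Moves with the tray; with the tray home it lies 110 mm from the jig's origin along its -x. Axes as the jig's
- cover (a joint): how far the spring-return cover is pulled out, m: 0 = shut, grows along the jig's -x to a stop at 0.070. The spring pulls it shut with 3 N at 0 and 10 N at 60 mm; let go, it slides shut
- cover_grip (a point): middle of the cover's black upright grip, 14 mm thick along the jig's x, 30 mm wide along y, standing 36 mm high on the cover plate (plate top 62.5 mm, grip top 98.5 mm above the bench). This point lies 82.5 mm above the bench, 16 mm below the grip's top. Axes as the jig's
- pointer_tip (a point): tip of the small brass pointer arm, 10 mm wide, that sticks out sideways (jig's -y) from the cover over the rail: 51 mm from the grip along the jig's +x, 55 mm along its -y. Moves with the cover
- index_tip (a point): tip of the black index clip, a 12 mm block with a wedge that points along the jig's +y towards the pointer, sitting on the jig's deck at the -y edge: this is the mark. It sits 30 to 55 mm from the shut cover's pointer along the jig's -x, stiff to move. The pointer is level with it when both have the same x in the jig's frame (the tips stay about 2 mm apart in y)
- lens_ring: aluminium ring, 56 mm across, 14 mm high, lying on the bench beside the jig; origin at the centre of its underside. Leave alone
- lens_barrel: black round lens barrel, 48 mm across, 45 mm high, standing beside the jig; origin at the centre of its underside. Leave alone
- screwdriver: screwdriver, 170 mm long, lying beside the jig. Leave alone
- parts_tray: white open parts tray, 70 x 80 mm, 28 mm high, beside the jig; origin at the centre of its underside. Leave alone

How it is judged:
On the way, in this order (a step that is already met when the one before it is completed fails the run):
1. the tray is home at its detent, the cover still shut (value of joint tray below 0.003 m and value of joint cover below 0.01 m), for 0.2 s.
2. the cover is held with its pointer level with the index clip (x of pointer_tip in the frame of index_tip between -0.005 and 0.005 m and contact force between the fingers and cover above 1.5 N), for 0.5 s.
At the end, for the whole second after the job is handed in: The tray is home (within 3 mm), and the fingers hold the cover (more than 1.5 N on it) still, with its pointer within 5 mm of level with the index clip, along the slide (all of step 2 and value of joint tray below 0.003 m and velocity of joint cover between -0.01 and 0.01 m/s); the arm keeps its last pose, push and grip.
It fails at once if the index clip is shifted by more than 3 mm (distance of index_tip from where it was at the start of the episode above 0.003 m).
It fails at once if a part lying around the jig is moved by more than 20 mm (distance of any of lens_ring, lens_barrel, screwdriver, parts_tray from where it was at the start of the episode above 0.02 m).
It also fails if it takes over 45 s, if anything falls off the work surface, if the arm or the gripper's body presses on something with over 40 N, if the wrist force passes 120 N, or if a joint passes its speed limit or range.

### The arm

A 7-joint arm with a two-finger parallel gripper is mounted at the origin on the work surface. World frame = base frame: x ahead of the robot, y to its left, z up, the work surface at z = 0. Lengths are in m, angles in rad, forces in N, time in s.
With the tool pointing down it reaches from about 0.425 to 0.825 m from the base axis. Payload 3.6 kg.
Tool frame: the origin (TCP) lies where the fingers leave the gripper's body, on its centre line; the fingertips stand 73 mm ahead of it and the grasp point (between the pads) lies 54 mm ahead of it; z points along the fingers, y is the line along which they close (so a half turn about z gives the same grasp; the last joint's range is limited). The gripper opens to 85 mm and grips with 20 to 120 N. Pads are 22 mm wide; open, the fingers measure 114 mm over their backs; the gripper's body (76 mm by 85 mm) begins 54 mm behind the grasp point. The pads swing forward as they close: fully open they stand 13 mm farther back than shut.
Start: joints at [1.25, 0.615, -0.013, 1.423, 0.008, 1.103, -0.04], TCP at [0.189, -0.622, 0.304] pointing down, gripper open.
Joint ranges: [-3.12, 3.12], [-0.3, 2.06], [-1.34, 1.32], [0.26, 2.42], [-1.36, 4.5], [0.01, 1.98], [-2.84, 2.84]. Speed limits (rad/s): [2.79, 2.79, 3.14, 3.14, 3.14, 3.14, 3.14].

### API

Orientations are given as a unit quaternion [x, y, z, w].
In Python, from station import arm, snapshot, camera_info, ticket gives the robot as it stands. Calls block until the motion is done:
- arm.movep(position, orientation): joint-space move of the TCP to a pose.
- arm.line_to(position, velocity=0.15, ori=None): straight line of the TCP; ori=None keeps the orientation; velocity is the mean speed in m/s.
- arm.move_j(angles): joint-space move.
- arm.move_gripper(opening, effort=None): opening from 0.0 (shut) to 1.0 (fully open); effort is the grip in N (None keeps the last); returns when the fingers have stopped.
- arm.pause(seconds).
- arm.ik(position, orientation): joint angles nearest the present ones, or None.
- snapshot(name): name is "side" or "top" or "wrist"; returns the picture (480x640x3 uint8, blue, green, red); there is no depth.
- camera_info(name): a dict with "fx", "fy", "cx", "cy" (pixels), "R" (3x3) and "t" (3): a world point X has camera coordinates R X + t; the wrist camera has in their place "T_tool_cam" (4x4, takes a point from camera to tool coordinates, whose origin is the TCP and whose axes are the flange's). Camera axes: x right, y down, z forward; pixel columns grow to the right and rows downward; lengths in m; the calibration is good to about 2 mm. A picture is of the moment at which its call begins: read the wrist's pose just before it. camera_info takes no time and is no camera call.
A pose or a line that the arm cannot do raises arm.MotionError and nothing moves.
- ticket.finish_job(): hands the job in; it is judged then, once.
Readings, each from a call of its own:
- arm.read_time(): time.
- arm.read_joint_positions(): joint angles.
- arm.read_dq(): joint speeds.
- arm.read_effort(): joint torques, N m.
- arm.read_tool_pos(): TCP position.
- arm.read_eef_rot(): TCP orientation.
- arm.read_ft_force(): force on the tool from outside, world axes, zero at the start.
- arm.read_wrist_torque(): the same for the moment, N m.
- arm.read_opening(): opening from 0.0 (shut) to 1.0 (fully open).
- arm.read_finger_force(): force on a finger pad.
Only numpy, scipy, OpenCV 4.12 (cv2) and the standard library are available. Lean on these libraries where they do the work, as an engineer would, in place of code of your own. Each camera call takes 0.05 s, during which the arm holds its last target. There are 200 camera calls.

## Working session

There is one attempt and no reset: what is moved stays moved. The work goes in short steps, each a Python script; the robot and the scene stay as the last script left them, time stands still between calls to the robot, and variables do not carry over. Pictures are saved under pics/ and viewed, at most 10 in all, crops included, and the job is handed in when it is done.

```bash
mkdir -p pics
python3 - <<'E'
from station import arm, snapshot, camera_info
import cv2
for n in ("top","side"):
    cv2.imwrite(f"pics/{n}0.png",snapshot(n)); print(n,camera_info(n))
print(arm.read_time(),arm.read_tool_pos(),arm.read_eef_rot(),camera_info("wrist"))
E
```

```text
top {'fx': 576.2004870315675, 'fy': 576.2004870315675, 'cx': 316.554905661098, 'cy': 233.8905107047932, 'R': array([[-0.0148731 , -0.99988867,  0.00119651],
       [-0.99359513,  0.0146454 , -0.11204565],
       [ 0.11201566, -0.00285531, -0.99370234]]), 't': array([0.06589286, 0.64925908, 1.19702414])}
side {'fx': 475.91550455568444, 'fy': 475.91550455568444, 'cx': 314.55723433952284, 'cy': 243.15902916198812, 'R': array([[-0.71518347, -0.69892986, -0.00310768],
       [-0.40506333,  0.41809836, -0.8130913 ],
       [ 0.5695931 , -0.58025065, -0.58212789]]), 't': array([0.4899561 , 0.3111138 , 0.59218856])}
0.1 [ 0.18874478 -0.62144875  0.30287209] [ 9.89147324e-01  1.46922604e-01 -1.86302356e-04 -1.13378347e-03] {'fx': 353.9098012044971, 'fy': 353.9098012044971, 'cx': 319.1535451711067, 'cy': 242.41764107249983, 'T_tool_cam': array([[-1.25809945e-05, -9.59293210e-01, -2.82411999e-01,
         7.08929178e-02],
       [ 9.99999384e-01,  3.01364366e-04, -1.06821870e-03,
         8.85626861e-04],
       [ 1.10984385e-03, -2.82411838e-01,  9.59292615e-01,
        -6.96730786e-02],
       [ 0.00000000e+00,  0.00000000e+00,  0.00000000e+00,
         1.00000000e+00]])}
```

View pics/top0.png

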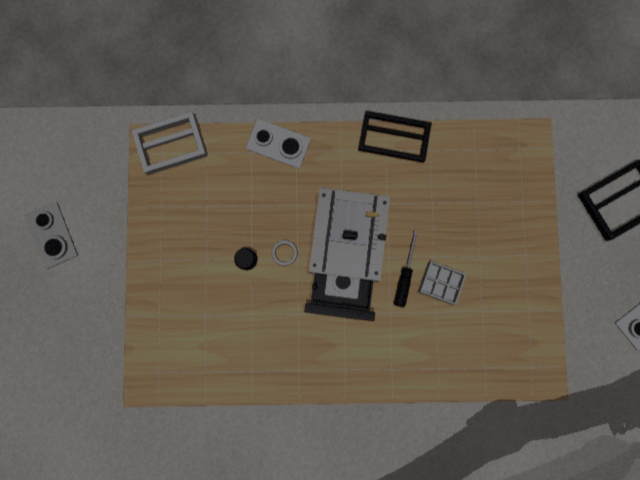

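View pics/side0.png

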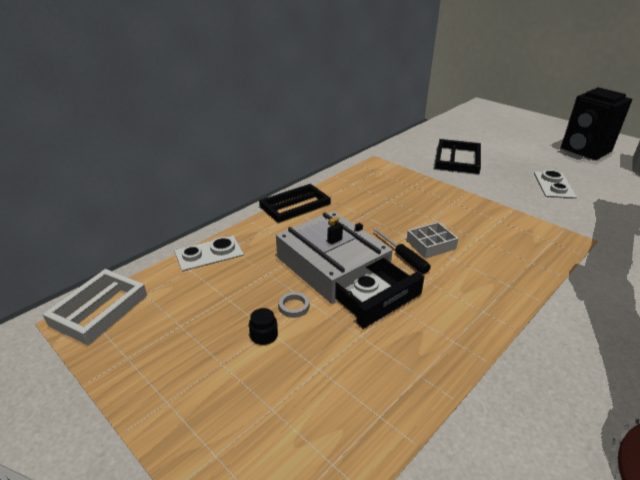

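The top view shows the jig deck with corners at about (319,189), (390,196), (381,280) and (309,273). The tray front is at (340,312), the grip at (350,235), the brass pointer at (372,214) and the clip at (382,237). The side view agrees. The jig's -x points towards the robot.

```bash
cat > h.py <<'E'
from station import arm, snapshot, camera_info
import numpy as np, cv2
from scipy.spatial.transform import Rotation as Rn
def cam(n, pose=None):
    c=camera_info(n)
    if n!="wrist":
        R=np.array(c["R"]); return c,R.T,-R.T@np.array(c["t"])
    p,q=pose; T=np.eye(4); T[:3,:3]=Rn.from_quat(q).as_matrix(); T[:3,3]=p
    T=T@np.array(c["T_tool_cam"]); return c,T[:3,:3],T[:3,3]
def onplane(n,uv,z,pose=None):
    c,R,o=cam(n,pose); uv=np.atleast_2d(np.array(uv,float))
    d=np.c_[(uv[:,0]-c["cx"])/c["fx"],(uv[:,1]-c["cy"])/c["fy"],np.ones(len(uv))]@R.T
    return o+d*((z-o[2])/d[:,2])[:,None]
def ori(yaw): # tool down, tool y along (cos yaw, sin yaw)
    y=np.array([np.cos(yaw),np.sin(yaw),0]); z=np.array([0,0,-1.]); x=np.cross(y,z)
    return Rn.from_matrix(np.c_[x,y,z]).as_quat()
E
python3 - <<'E'
from h import *
P=onplane("top",[(319,189),(390,196),(381,280),(309,273)],.058)
print(P.round(3)); print([np.linalg.norm(P[i]-P[i-1]).round(3) for i in range(4)])
c=P.mean(0);d=(P[0]+P[1]-P[2]-P[3])/2; yaw=np.arctan2(d[1],d[0]); print("c",c,"yaw",yaw)
print("front",onplane("top",[(340,317)],.03), "grip",onplane("top",[(350,234)],.0985))
# wrist view pose options
for y in (yaw,yaw+np.pi):
    R=Rn.from_quat(ori(y)).as_matrix()
    for tgt,h in ((c-.0*R[:,0],.33),(c-.05*R[:,0],.33)):
        p=np.array([tgt[0],tgt[1],h]); print(y,p,arm.ik(p,ori(y)))
    f=c-np.array([np.cos(yaw),np.sin(yaw),0])*.2; print('push',arm.ik([f[0],f[1],.095],ori(y)))
E
```

```text
[[ 0.743  0.05   0.058]
 [ 0.726 -0.1    0.058]
 [ 0.549 -0.077  0.058]
 [ 0.566  0.073  0.058]]
[np.float64(0.179), np.float64(0.151), np.float64(0.179), np.float64(0.151)]
c [ 0.64615075 -0.01349842  0.058     ] yaw -0.1331712107496286
front [[0.47306816 0.00924583 0.03      ]] grip [[ 0.64194301 -0.01151294  0.0985    ]]
-0.1331712107496286 [ 0.64615075 -0.01349842  0.33      ] [ 0.25422625  0.6272464  -0.48359292  1.3873898   0.29725964  1.19905601
 -0.39181482]
-0.1331712107496286 [ 0.63951185 -0.06305571  0.33      ] [ 0.3304041   0.62008022 -0.47760556  1.39924374  0.29156958  1.19225275
 -0.31189244]
push [ 0.00857431  0.67598005 -0.1270521   2.18120649  0.27269505  0.29878052
 -0.48508555]
3.0084214428401643 [ 0.64615075 -0.01349842  0.33      ] [ 0.53407268  0.82193848 -1.14996367  1.37756771  0.74451136  1.40714122
  2.4042635 ]
3.0084214428401643 [0.65278965 0.03605887 0.33      ] [ 0.4486493   0.83346979 -1.15007577  1.35337704  0.75250098  1.42002894
  2.33377328]
push [-0.2904      0.69806773  0.31696773  2.1900628  -0.63951396  0.34232249
 -2.70781459]
```

Run:
```python
from h import *
yaw=-.133
arm.movep([.62,-.01,.30],ori(yaw))
p,q=arm.read_tool_pos(),arm.read_eef_rot()
im=snapshot("wrist"); np.savez("w1.npz",p=p,q=q); cv2.imwrite("pics/w1.png",im); print(p,q,arm.read_time())
```

```text
[ 0.6200334  -0.01168495  0.29984561] [ 7.53375184e-01  6.57590709e-01 -4.31706336e-04  3.24140693e-04] 2.7917
```

View pics/w1.png

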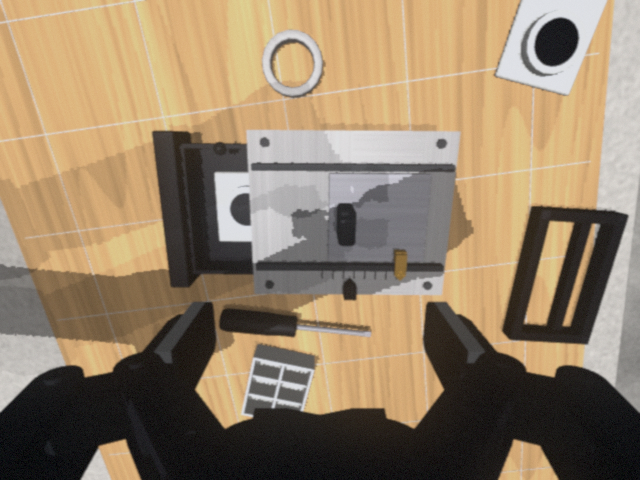

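The wrist view shows the deck corners at (248,130), (461,131), (443,296) and (251,293). The grip is at about (346,224), the pointer at (400,264) with its tip near row 277, the clip at (349,289) with its tip near row 279, and the tray front at columns 153–190. I'll zoom in for sub-pixel picks.

Run:
```python
from h import *
im=cv2.imread("pics/w1.png"); cv2.imwrite("pics/w1c.png",cv2.convertScaleAbs(cv2.resize(im[190:305,300:450],None,fx=5,fy=5,interpolation=cv2.INTER_CUBIC),alpha=1.6,beta=10))
```

```text
(no output)
```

View pics/w1c.png

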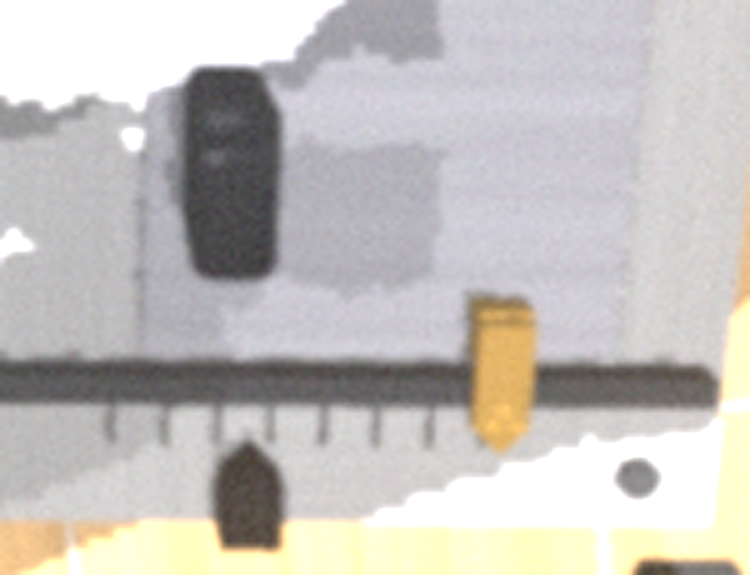

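Run:
```python
from h import *
w=np.load("w1.npz"); po=(w["p"],w["q"])
D=onplane("wrist",[(461,131),(443,296),(251,293),(248,130)],.058,po)
print(D.round(4),[np.linalg.norm(D[i]-D[i-1]).round(3) for i in range(4)])
c=D.mean(0);d=(D[0]+D[1]-D[2]-D[3]); yaw=np.arctan2(d[1],d[0]); print(c,yaw)
R=np.array([[np.cos(yaw),np.sin(yaw)],[-np.sin(yaw),np.cos(yaw)]])
def J(n,uv,z,pose=po): return ((onplane(n,uv,z,pose)[:,:2]-c[:2])@R.T).round(4)
print("grip",J("wrist",[(346.4,224.8)],.0985))
for z in (.062,.068,.074): print(z,"ptr,clip",J("wrist",[(399.8,280.4),(349.6,278.6)],z).tolist())
print("front L/R top",J("wrist",[(153,132),(170,287)],.048),J("top",[(306,313),(375,320)],.004))
```

```text
[[ 0.7477  0.0481  0.058 ]
 [ 0.7271 -0.1016  0.058 ]
 [ 0.5451 -0.0736  0.058 ]
 [ 0.5707  0.0731  0.058 ]] [np.float64(0.179), np.float64(0.151), np.float64(0.184), np.float64(0.149)]
[ 0.64764154 -0.013506    0.058     ] -0.14623484808858325
grip [[-0.0068  0.0034]]
0.062 ptr,clip [[0.0478, -0.0582], [0.0008, -0.0569]]
0.068 ptr,clip [[0.0463, -0.0558], [0.0002, -0.0545]]
0.074 ptr,clip [[0.0448, -0.0533], [-0.0004, -0.0521]]
front L/R top [[-0.1732  0.0721]
 [-0.1742 -0.0735]] [[-0.1778  0.0699]
 [-0.1731 -0.0799]]
```

```bash
cat >> h.py <<'E'
yaw=-.14; C=np.array([.647,-.0135]); U=np.array([np.cos(yaw),np.sin(yaw)]); V=np.array([-U[1],U[0]])
def W(x,y,z): return [*(C+x*U+y*V),z]
def jx(): return (np.array(arm.read_tool_pos())[:2]-C)@U
def fx(): return np.array(arm.read_ft_force())[:2]@U
E
python3 - <<'E'
from h import *
arm.move_gripper(0.0,40)
arm.movep(W(-.205,0,.2),ori(yaw))
arm.line_to(W(-.205,0,.095),.15)
print(arm.read_time(),fx(),jx(),arm.read_tool_pos())
arm.line_to(W(-.150,0,.095),.06); print(jx(),fx())
x=-.150
while x<-.100:
    x+=.003; arm.line_to(W(x,0,.095),.03); f=fx(); print(round(x,4),round(jx(),4),round(f,2),arm.read_time())
    if abs(f)>14: break
E
```

```text
5.2417 -0.6352700989201422 -0.20412825228017129 [0.44490356 0.01523033 0.09538863]
-0.14997070675781762 0.10028387586217716
-0.147 -0.1469 0.62 6.5583
-0.144 -0.1437 -1.42 6.8083
-0.141 -0.1405 0.12 7.0583
-0.138 -0.1375 0.39 7.3083
-0.135 -0.1356 -3.36 7.5583
-0.132 -0.134 -5.31 7.8083
-0.129 -0.1315 -5.21 8.0583
-0.126 -0.1273 -4.25 8.3083
-0.123 -0.1227 -2.78 8.5583
-0.12 -0.1223 -7.18 8.8083
-0.117 -0.1219 -12.03 9.0583
-0.114 -0.1216 -17.21 9.3083
```

Run:
```python
from h import *
arm.line_to(W(-.14,0,.095),.08)
arm.line_to(W(-.14,0,.2),.2)
arm.movep(W(-.005,-.02,.23),ori(yaw))
p,q=arm.read_tool_pos(),arm.read_eef_rot()
im=snapshot("wrist"); np.savez("w2.npz",p=p,q=q); cv2.imwrite("pics/w2.png",cv2.convertScaleAbs(im,alpha=1.4,beta=10)); print(p,arm.read_time())
```

```text
[ 0.63837863 -0.03247083  0.22764839] 11.125
```

View pics/w2.png

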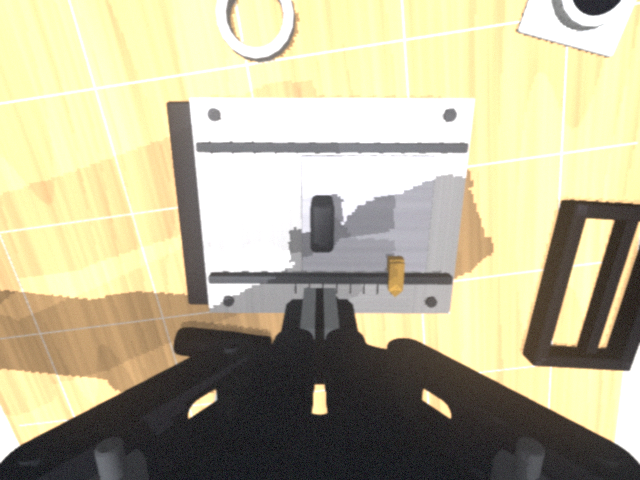

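The tray front now sits flush against the deck's front edge, so it is home. The grip is at (322,223), and the deck corners are (191,97), (474,98), (449,312) and (208,312).

Run:
```python
from h import *
w=np.load("w2.npz"); po=(w["p"],w["q"])
D=onplane("wrist",[(474,98),(449,312),(208,312),(191,97)],.058,po)
d=(D[0]+D[1]-D[2]-D[3]); print([np.linalg.norm(D[i]-D[i-1]).round(3) for i in range(4)],(D.mean(0)[:2]-C)@np.c_[U,V],np.arctan2(d[1],d[0]))
g=(onplane("wrist",[(322,223)],.0985,po)[0,:2]-C)@np.c_[U,V]; print("grip",g)
arm.move_gripper(1.0)
arm.movep(W(g[0],g[1],.19),ori(yaw))
arm.line_to(W(g[0],g[1],.141),.08)
print(arm.read_tool_pos(),arm.read_ft_force(),arm.read_time())
arm.move_gripper(0.0,50)
print(arm.read_opening(),arm.read_finger_force(),arm.read_ft_force(),jx(),arm.read_time())
```

```text
[np.float64(0.178), np.float64(0.149), np.float64(0.18), np.float64(0.15)] [0.00031705 0.00081293] -0.1404497351198103
grip [-0.00536293  0.00395032]
[ 0.64249504 -0.00866963  0.14111404] [0.97730682 0.67095141 0.2772594 ] 12.9833
0.15604455706182235 51.08627915382385 [ 0.2706561  -0.45688272  0.54093976] -0.004991197431795788 13.6333
```

Run:
```python
from h import *
p=np.array(arm.read_tool_pos()); t=p.copy(); t[:2]-=.0445*U
arm.line_to(t.tolist(),.05); arm.pause(.3)
p2,q=np.array(arm.read_tool_pos()),arm.read_eef_rot()
im=snapshot("wrist"); np.savez("w3.npz",p=p2,q=q); cv2.imwrite("pics/w3.png",cv2.convertScaleAbs(im,alpha=1.4,beta=10))
print((p2-p)[:2]@U,p2-p,fx(),arm.read_finger_force(),arm.read_opening(),arm.read_time())
```

```text
-0.04264503851862761 [-4.22195119e-02  6.00962966e-03  8.82544138e-06] 7.23818485918479 50.066261887550354 0.1537392177436056 15.0167
```

View pics/w3.png

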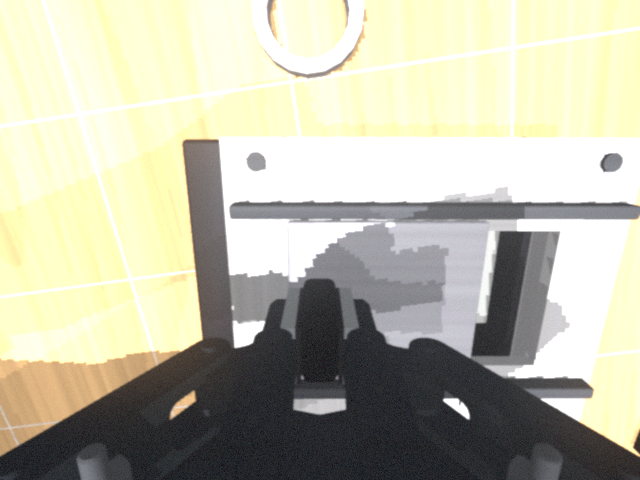

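The cover is out, with the window open behind it, and the tray is home, but the gripper hides the pointer. I'll look from the fixed cameras.

Run:
```python
from h import *
a=snapshot("top"); b=snapshot("side"); cv2.imwrite("pics/t4raw.png",a); cv2.imwrite("pics/s4raw.png",b)
f=lambda i:cv2.convertScaleAbs(cv2.resize(i,(400,400),interpolation=cv2.INTER_CUBIC),alpha=1.8,beta=15)
cv2.imwrite("pics/c4.png",np.hstack([f(a[190:270,330:410]),f(b[190:270,310:390])]))
```

```text
(no output)
```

View pics/c4.png

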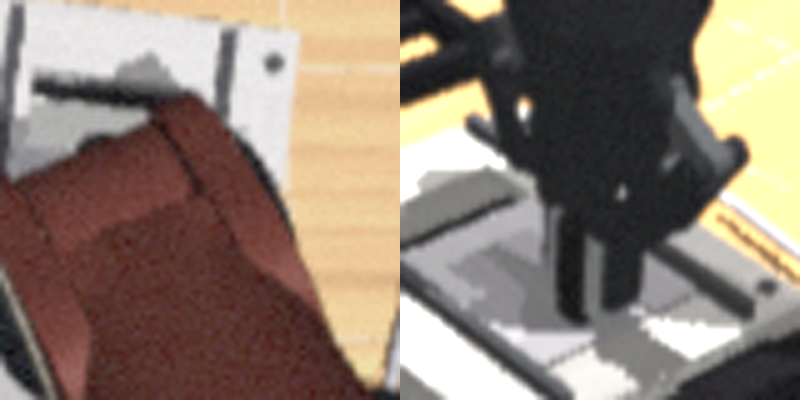

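The gripper hides the tips from both fixed cameras. Instead I'll measure the cover's travel from its plate's front corner: w1 (329,173), w2 (302,156), w3 (290,222). The deck corner serves as reference.

Run:
```python
from h import *
B=np.c_[U,V]
for n,cov,ref in (("w1",(329,173),[(264.5,142),(441.5,143)]),("w2",(302,156),[(214,115),(450,115)]),("w3",(290,222),[(257,161),(612,162)])):
    w=np.load(n+".npz"); po=(w["p"],w["q"])
    c=(onplane("wrist",[cov],.0625,po)[:,:2]-C)@B; r=(onplane("wrist",ref,.058,po)[:,:2]-C)@B
    print(n,c.round(4),r.round(4).tolist(),"cover-ref",(c[0,0]-r[:,0].mean()).round(4))
```

```text
w1 [[-0.0194  0.0402]] [[-0.0742, 0.0654], [0.0757, 0.0653]] cover-ref -0.0201
w2 [[-0.0183  0.0398]] [[-0.0743, 0.0651], [0.076, 0.065]] cover-ref -0.0191
w3 [[-0.0602  0.0403]] [[-0.0739, 0.0657], [0.0765, 0.0652]] cover-ref -0.0615
```

The image gives 42 mm of travel, matching the TCP's 42.6 mm. The target is about 45.4 mm, so I'll pull roughly 3 mm more.

Run:
```python
from h import *
w=np.load("w3.npz"); s=w["p"]
p=np.array(arm.read_tool_pos()); t=p.copy(); t[:2]-=(.0030+.0018)*U
arm.line_to(t.tolist(),.03); arm.pause(.8)
p2,q=np.array(arm.read_tool_pos()),arm.read_eef_rot()
im=snapshot("wrist"); np.savez("w5.npz",p=p2,q=q); cv2.imwrite("pics/w5.png",cv2.convertScaleAbs(im,alpha=1.4,beta=10))
print("extra",(p2-s)[:2]@U,fx(),arm.read_finger_force(),arm.read_opening(),arm.read_time())
```

```text
extra -0.002803497001420926 7.682736484717371 50.093963742256165 0.15559781790293967 16.2167
```

View pics/w5.png

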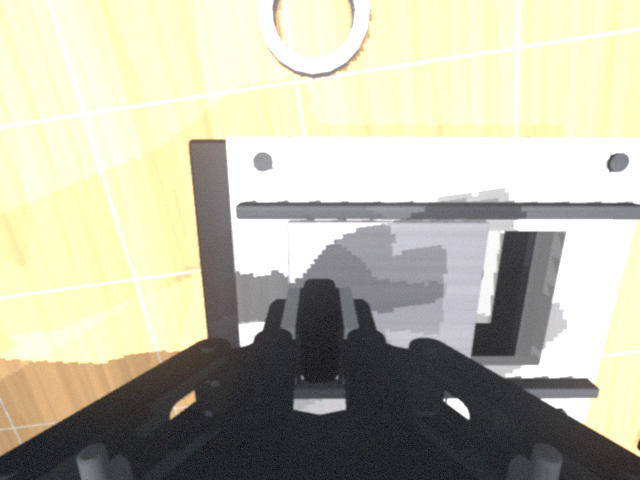

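The cover's corner is still at (290,222) in the gripper's frame, so it has not slipped, while the deck hole moved from (257,161) to (263,161). Total travel is about 45 mm and the tray is home. I'll hand it in.

```bash
python3 -c "
from station import ticket
print(ticket.finish_job())"
```

```text
the job is handed in; nothing more can be done
None
```

I pushed the tray home and handed the job in with the gripper still holding the cover about 45 mm out; I measured the index clip at 45.4 ± 1 mm, but the gripper hid both tips at the end, so "level" rests on measured travel, not a direct look.

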